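# Rock a seized swing clamp free and unload the stop block

### The arm

A 7-joint arm with a two-finger parallel gripper is mounted at the origin on a cart in front of the work surface, level with it; the furniture and walls round the work are solid. World frame = base frame: x ahead of the robot, y to its left, z up, the work surface at z = 0. Lengths are in m, angles in degrees, forces in N, time in s.
With the tool pointing down it reaches from about 0.425 to 0.875 m from the base axis. Payload 4.7 kg.
Tool frame: the origin (TCP) lies at the very end of the fingers, on their centre line; the grasp point (between the pads) lies 19 mm behind it; z points along the fingers, y is the line along which they close (so a half turn about z gives the same grasp; the last joint's range is limited). The gripper opens to 87 mm and grips with 3 to 60 N. Pads are 19 mm wide; open, the fingers measure 117 mm over their backs; the gripper's body (75 mm by 190 mm) begins 51 mm behind the grasp point.
Start: joints at [66.755, 18.392, -4.016, 83.108, 1.295, 78.541, -3.26], TCP at [0.265, -0.594, 0.223] pointing down, gripper open.
Joint ranges: [-163.93, 163.93], [-17.29, 119.83], [-79.2, 71.16], [3.27, 140.29], [-89.18, 269.18], [5.43, 117.66], [-154.24, 154.24]. Speed limits (degrees/s): [147.25, 147.25, 180, 180, 180, 180, 180].

### API

Orientations are given as [roll, pitch, yaw] about the fixed x, y, z axes, in that order (R = Rz(yaw) Ry(pitch) Rx(roll)).
In Python, from cell import get_obs, read_camera, sign_off, silhouettes gives the robot as it stands.
- The arm moves only by the tool play_rows, never from a script. Its argument "steps" is a list that holds one entry, the list of rows, each a list of 7 numbers: the shift along the tool's x, y, z in m, then the turn, a rotation vector about the tool's x, y, z in rad, then the finger opening in m, from 0 to 0.087. A call has 1 to 12 rows; each row shifts and turns the commanded pose from where the row before left it, along the tool's axes as they then stand; what a row does not reach is not made up. A row lasts 1/10 s, in which the tool goes at most 50 mm and 8.59 degrees, less where a joint would pass 70% of its speed; a pose out of reach is approached as far as the arm can. A call is refused whole if a number of a shift passes 0.05 or a number of a turn 0.15, either way. A call with a gripper value outside its range is refused whole. The fingers move at their own pace and stop on an object; "force" is the grip in N (left out, the last holds). Time passes only in rows, so rows that do not move let the fingers close. It gives the time, the measured TCP pose, the force, the opening and the grip force at its end, in the units of the state.
- get_obs(): the state, without advancing time (a new reading comes with each control period).
- read_camera(name): name is "scene" or "top"; returns a dict with "frame" (384x512x3 uint8, red, green, blue), "intrinsics" (3x3 intrinsics, pixels), "k1" (the pictures are not rectified: a ray, as slopes to the right and down, at radius r is drawn at 1 + k1 r^2 times it, then the intrinsics apply), "view" (4x4, takes a point from world to camera coordinates). Camera axes: x right, y up, looking along -z (the intrinsics and any distortion apply to the point x, -y, -z); pixel columns grow to the right and rows downward; lengths in m; the calibration is good to about 2 mm. A picture is of the moment at which its call begins. There is no depth.
- sign_off(): hands the job in; it is judged then, once.
Trained networks look in the newest picture that a camera, given by its name, has taken for a name from the list of things; names that differ only in an ending like _2 or _b are one class to them, and where a whole thing is asked for, a point or a joint stands for the part that bears it (a point fixed in the world has none). Each returns a list of dicts, best first, with "p" (0 to 1); they miss things now and then, are a little off and sometimes report something else, mostly with a low value. They report only what shows in the picture. A call takes as long as a camera call.
- silhouettes(camera, name): "pixels" (384x512 bool, what is visible of it) and "extent" ([left, top, right, bottom] in pixels, round what is visible of it).
The state is a dict: "time_s": time; "qpos": joint angles; "joint_velocities": joint speeds; "effort": joint torques, N m; "tool_pos": TCP position; "tool_rot": TCP orientation; "force": force on the tool from outside, world axes, zero at the start; "wrist_torque": the same for the moment, N m; "grip_width": finger opening in m; "grasp_force": force on a finger pad.
Only numpy, scipy, OpenCV 4.12 (cv2) and the standard library are available. Lean on these libraries where they do the work, as an engineer would, in place of code of your own. Each camera call takes 0.05 s, during which the arm holds its last target. There are 200 camera calls.

### The job

The red bar knob of the swing clamp is rusted tight, so the black stop block is trapped under its blue arm. Rock the knob back and forth in small arcs, turning each way only until it comes up hard and then reversing, until it breaks free; its stud is thin and shears if it is forced. Then swing the arm about a quarter turn counter-clockwise (seen from above), well clear of the block, lift the block out, set it down flat in the middle of the grey tray without dropping it, leave the clamp open, and leave the other things alone.

Things in the scene. Friction and masses are not known exactly. Their poses are not given: they have to be found in the camera images.
- knob_grip (a point): Red bar knob on the clamp post: upright bar 64 mm long (its own y axis), 13 mm thick (its own x), 24 mm high; this point is on its turning axis, half-way up the bar, 73 mm above the bench. Under the bar a 22 mm round collar, and 10 mm under the bar the blue arm. Its axes turn with the knob; z up.
- clamp_arm (a joint): Angle (rad) of the blue swing arm about the upright post, counter-clockwise from above positive; 0 at the start, when it points to the block (the fixture's -y); its open stop is at 1.6. The arm is 18 mm wide, reaches 62 mm from the axis, hangs 3 mm over the block and is clear of it beyond 0.7. Once broken free it turns with about 0.03 N m.
- clamp_pivot (a point): Top of the rusty post, on the arm's axis, 41 mm above the bench. How it is seized: on each side light free play, then gritty drag of about 0.1 N m, then a hard point 0.09 to 0.25 rad from the start, off centre, only to be felt. Going well into the drag or up to the hard point on alternate sides wears it; repeating one side does nothing. After 3 to 9 strokes the counter-clockwise side gives way.
- clamp_knob (a joint): Twist (rad) of the thin stud between knob and arm: 0 unloaded, 3 N m per rad, positive when the knob is turned counter-clockwise ahead of the arm; the knob's angle is clamp_arm plus this. The stud shears at 0.1 rad (0.3 N m) either way.
- fixture: Aluminium fixture plate screwed to the bench, 84 x 200 x 10 mm, long along its y; origin on the bench. The block's nest is centred at y = -45 mm, the clamp post axis at y = +40 mm. Four L-shaped corner locators, 8 mm high, hold the block with 2 mm of play; the middle 50 mm of its long sides is open for fingers.
- stop_block_mid (a point): Black stop block, a bar 40 (x) x 85 (y) x 27 mm (z), 0.21 kg, with a small thumb screw (20 mm across, top 22 mm above the bar) at y = -30 mm; this point is the centre of the bar. At the start it lies in the nest, long side along the fixture, its underside 10 mm above the bench.
- tray: Grey open tray fixed on the bench, 140 (x) x 170 (y) x 18 mm outside, walls and floor 4 to 5 mm; origin under its centre, on the bench.
- tape_roll_red: Red tape roll 80 mm across, 19 mm high, lying loose; origin under its centre. Leave alone.
- relay_box_7: Grey printed carton 108 x 136 x 48 mm, loose; origin under its centre. Leave alone.
- marker_0: White marker pen with a black cap, 131 mm long, 14 mm thick, lying loose; origin under its centre. Leave alone.

How it is judged:
By the outcome, as a careful person would: the job done as asked, in the order asked, and still so for the second after the job is handed in, with the robot touching nothing.
It also fails if it takes over 72 s, if anything falls off the work surface, if the arm or the gripper's body presses on something with over 40 N, if the wrist force passes 120 N, or if a joint passes its speed limit or range.

## Working session

There is one attempt and no reset: what is moved stays moved. The work goes in short steps, Python scripts to look and compute and a tool call to move; the robot and the scene stay as the last step left them, time stands still between calls to the robot, and variables do not carry over. Pictures are saved under pics/ and viewed, at most 10 in all, crops included, and the job is handed in when it is done.

Besides the shell and the picture viewer there is one more tool, called after "Emit:" as name(argument=value, ...), one argument or row to a line, values as JSON. play_rows: Moves the arm, as the interface text tells. Its arguments: {"type":"object","properties":{"steps":{"type":"array","items":{"type":"array","items":{"type":"array","items":{"type":"number"}}}},"force":{"type":"number"}},"required":["steps"]}

```bash
mkdir -p pics; ls; cat > h.py <<'E'
import numpy as np, cv2
from scipy.spatial.transform import Rotation as R
from cell import *
def px2w(c,u,v,z):
    K=np.array(c["intrinsics"]);k=c["k1"];V=np.array(c["view"])
    p=cv2.undistortPoints(np.array([[[u,v]]],float),K,np.array([k,0,0,0.]))[0,0]
    d=V[:3,:3].T@np.array([p[0],-p[1],-1]); o=-V[:3,:3].T@V[:3,3]
    return o+d*(z-o[2])/d[2]
def w2px(c,P):
    V=np.array(c["view"]);K=np.array(c["intrinsics"])
    q=V[:3,:3]@np.array(P)+V[:3,3]; a=q[0]/-q[2]; b=-q[1]/-q[2]; s=1+c["k1"]*(a*a+b*b)
    return np.array([K[0,0]*a*s+K[0,2],K[1,1]*b*s+K[1,2]])
E
python3 - <<'E'
from h import *
o=get_obs(); print({k:np.round(v,3) for k,v in o.items()})
Z=dict(knob_grip=.085,clamp_arm=.05,stop_block_mid=.037,fixture=.01,tray=.018,tape_roll_red=.019,relay_box_7=.048,marker_0=.01)
ims=[]
for n in["top","scene"]:
    c=read_camera(n); cv2.imwrite(f"pics/{n}0.png",c["frame"][:,:,::-1])
    print(n,np.round(-np.array(c["view"])[:3,:3].T@np.array(c["view"])[:3,3],3))
    for t,z in Z.items():
        for d in silhouettes(n,t)[:1]:
            m=d["pixels"].astype(np.uint8); pts=cv2.findNonZero(m)
            if pts is None: continue
            r=cv2.minAreaRect(pts); b=cv2.boxPoints(r)
            W=np.array([px2w(c,*p,z)[:2] for p in b]); e=[W[1]-W[0],W[2]-W[1]]
            print(n,t,round(d["p"],2),[int(x) for x in d["extent"]],np.round(W.mean(0),3),[ (round(float(np.hypot(*q)),3),round(float(np.degrees(np.arctan2(q[1],q[0]))),1)) for q in e])
E
```

```text
pics
{'time_s': np.float64(0.0), 'qpos': array([66.755, 18.44 , -4.014, 83.175,  1.294, 78.54 , -3.261]), 'joint_velocities': array([-0.023, -0.006,  0.044, -0.033, -0.1  , -0.005, -0.013]), 'effort': array([ 1.0000e-03, -4.9129e+01, -4.0300e-01, -3.1253e+01, -6.4000e-02,
        4.4000e-02,  0.0000e+00]), 'tool_pos': array([ 0.265, -0.593,  0.221]), 'tool_rot': array([-1.7989e+02,  5.0000e-03,  2.4052e+01]), 'force': array([-0.338,  0.406, -0.999]), 'wrist_torque': array([-0.041,  0.02 , -0.016]), 'grasp_force': np.float64(0.0), 'grip_width': np.float64(0.087)}
top [ 0.401 -0.175  1.225]
top clamp_arm 0.71 [127, 213, 165, 228] [0.513 0.112] [(0.101, -90.2), (0.024, -178.3)]
top stop_block_mid 0.91 [158, 217, 195, 232] [0.509 0.037] [(0.086, -90.2), (0.04, -178.8)]
top fixture 0.78 [125, 207, 200, 238] [0.51  0.073] [(0.208, -90.2), (0.088, -179.1)]
top tray 0.78 [261, 208, 322, 267] [ 0.467 -0.274] [(0.173, -83.1), (0.143, -174.6)]
top tape_roll_red 0.88 [213, 147, 241, 171] [ 0.685 -0.108] [(0.076, -90.2), (0.08, 180.0)]
top relay_box_7 0.86 [269, 127, 324, 172] [ 0.703 -0.293] [(0.137, -78.6), (0.115, -170.7)]
top marker_0 0.72 [330, 225, 374, 240] [ 0.481 -0.442] [(0.132, -76.8), (0.015, -169.3)]
scene [0.101 0.531 0.794]
scene knob_grip 0.69 [214, 250, 234, 266] [0.502 0.131] [(0.065, -87.6), (0.026, 167.5)]
scene clamp_arm 0.68 [218, 246, 242, 270] [0.515 0.106] [(0.086, -87.6), (0.044, 167.0)]
scene stop_block_mid 0.84 [240, 236, 263, 260] [0.497 0.046] [(0.093, -94.3), (0.05, 159.5)]
scene fixture 0.56 [205, 240, 274, 294] [0.511 0.076] [(0.22, -90.5), (0.111, 161.8)]
scene tray 0.88 [284, 182, 343, 230] [ 0.463 -0.262] [(0.199, -71.7), (0.175, -177.2)]
scene tape_roll_red 0.68 [222, 188, 248, 210] [ 0.675 -0.1  ] [(0.078, -141.6), (0.093, 129.1)]
scene relay_box_7 0.57 [241, 154, 284, 186] [ 0.688 -0.266] [(0.18, -61.8), (0.149, -172.1)]
```

```bash
python3 - <<'E'
import cv2
a=cv2.imread("pics/top0.png")[195:250,110:215]; b=cv2.imread("pics/scene0.png")[220:300,195:290]
a=cv2.resize(a,(780,300),interpolation=2)[:, :780]
a=cv2.resize(cv2.imread("pics/top0.png")[195:250,110:215],None,fx=5,fy=5,interpolation=2)
b=cv2.resize(b,None,fx=4,fy=4,interpolation=2)
import numpy as np
o=np.zeros((600,540,3),np.uint8);o[:275,:525]=a;o[280:600,:380]=b
cv2.imwrite("pics/c0.png",o)
E
```

```text
(no output)
```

View pics/c0.png

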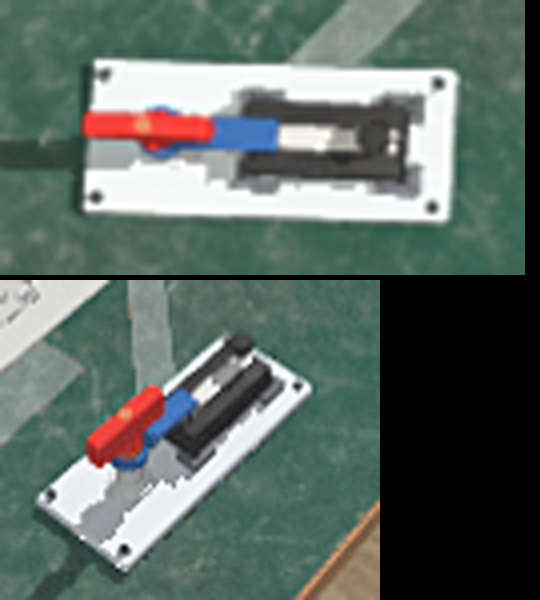

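View pics/top0.png

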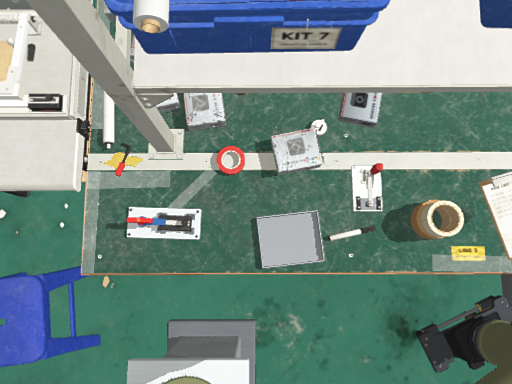

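The top picture shows the fixture at about px (163,222), with the red knob on the left at about (139,220) and the block on the right at (177,224). The tray is at (290,238). An upright column has its foot near (165,140). I'll refine the knob and fixture positions by colour.

```bash
python3 - <<'E'
from h import *
print({k:np.round(v,3) for k,v in get_obs().items() if k in("tool_pos","tool_rot","time_s")})
from scipy.optimize import least_squares
C={n:read_camera(n) for n in("top","scene")}
for n,c in C.items():
    f=c["frame"].astype(int); m=((f[:,:,0]>150)&(f[:,:,1]<90)&(f[:,:,2]<90)).astype(np.uint8)
    x0,y0,x1,y1={"top":(120,205,205,240),"scene":(200,240,250,280)}[n]
    mm=np.zeros_like(m);mm[y0:y1,x0:x1]=m[y0:y1,x0:x1]
    r=cv2.minAreaRect(cv2.findNonZero(mm)); print(n,"red",r)
    if n=="top":
        b=cv2.boxPoints(r); print([np.round(px2w(c,*p,.085),4) for p in b], np.round(px2w(c,*r[0],.083),4))
        w=(f.min(2)>185).astype(np.uint8); ww=np.zeros_like(w);ww[203:242,120:208]=w[203:242,120:208]
        r=cv2.minAreaRect(cv2.findNonZero(ww)); print("plate",r,[np.round(px2w(c,*p,.01),4) for p in cv2.boxPoints(r)],np.round(px2w(c,*r[0],.01),4))
        k=(f.max(2)<70).astype(np.uint8); kk=np.zeros_like(k);kk[210:236,156:196]=k[210:236,156:196]
        for d in silhouettes(n,"stop_block_mid")[:1]:
            r=cv2.minAreaRect(cv2.findNonZero(d["pixels"].astype(np.uint8))); print("block",r,np.round(px2w(c,*r[0],.037),4))
        print("post foot",px2w(c,165,142,.0),px2w(c,150,155,0),px2w(c,184,155,0), px2w(c,340,95,.4))
    else:
        # predicted silhouettes vs knob pos
        print([ (P,np.round(w2px(c,P),1)) for P in ((.511,.113,.073),(.511,.125,.073),(.52,.113,.073))])
E
```

```text
{'time_s': np.float64(0.9), 'tool_pos': array([ 0.265, -0.594,  0.223]), 'tool_rot': array([1.79995e+02, 3.00000e-03, 2.40520e+01])}
top red ((139.50762939453125, 220.60658264160156), (6.982211112976074, 25.007715225219727), 85.91438293457031)
[array([0.5164, 0.153 , 0.085 ]), array([0.5208, 0.0886, 0.085 ]), array([0.5027, 0.0867, 0.085 ]), array([0.4984, 0.1509, 0.085 ])] [0.5098 0.1203 0.083 ]
plate ((163.57225036621094, 222.76040649414062), (72.70410919189453, 30.113365173339844), 1.847610354423523) [array([0.4729, 0.1723, 0.01  ]), array([0.5559, 0.1734, 0.01  ]), array([ 0.5485, -0.0279,  0.01  ]), array([ 0.4657, -0.0266,  0.01  ])] [0.5105 0.0728 0.01  ]
post foot [0.74278428 0.07780384 0.        ] [0.7047201  0.11938259 0.        ] [0.70431926 0.02254978 0.        ] [ 0.72484842 -0.34549784  0.4       ]
scene red ((226.8628387451172, 257.0575256347656), (10.442001342773438, 23.98838233947754), 48.8140754699707)
[((0.511, 0.113, 0.073), array([228.5, 252.8])), ((0.511, 0.125, 0.073), array([225.5, 255.6])), ((0.52, 0.113, 0.073), array([225.9, 251.1]))]
```

Emit:
play_rows(
  steps=[
    [[0.03, -0.024, 0, 0, 0, 0, 0.087], [0.03, -0.024, 0, 0, 0, 0, 0.087], [0.03, -0.024, 0, 0, 0, 0, 0.087], [0.03, -0.024, 0, 0, 0, 0, 0.087], [0.03, -0.024, 0, 0, 0, 0, 0.087], [0.03, -0.024, 0, 0, 0, 0, 0.087], [0.03, -0.024, 0, 0, 0, 0, 0.087], [0.03, -0.024, 0, 0, 0, 0, 0.087], [0.03, -0.024, 0, 0, 0, 0, 0.087], [0.03, -0.024, 0, 0, 0, 0, 0.087], [0.03, -0.024, 0, 0, 0, 0, 0.087], [0.03, -0.024, 0, 0, 0, 0, 0.087]],
  ],
)

```text
time_s: 2.25
tool_pos: [0.4768, -0.1825, 0.2229]
tool_rot: [179.9, -0.0, 24.0]
force: [0.2, -0.8, 0.3]
grip_width: 0.087
grasp_force: 0.0
```

Emit:
play_rows(
  steps=[
    [[0.0195, -0.033, 0, 0, 0, 0, 0.087], [0.0195, -0.033, 0, 0, 0, 0, 0.087], [0.0195, -0.033, 0, 0, 0, 0, 0.087], [0.0195, -0.033, 0, 0, 0, 0, 0.087], [0.0195, -0.033, 0, 0, 0, 0, 0.087], [0.0195, -0.033, 0, 0, 0, 0, 0.087], [0.0195, -0.033, 0, 0, 0, 0, 0.087], [0.0195, -0.033, 0, 0, 0, 0, 0.087]],
  ],
)

```text
time_s: 3.05
tool_pos: [0.5112, 0.1222, 0.2229]
tool_rot: [180.0, -0.0, 24.0]
force: [0.4, -0.0, 0.6]
grip_width: 0.0869
grasp_force: 0.0
```

Emit:
play_rows(
  steps=[
    [[0, 0, 0.01, 0, 0, -0.1117, 0.087], [0, 0, 0.01, 0, 0, -0.1117, 0.087], [0, 0, 0.01, 0, 0, -0.1117, 0.087], [0, 0, 0.01, 0, 0, -0.1117, 0.087], [0, 0, 0.01, 0, 0, -0.1117, 0.087], [0, 0, 0.01, 0, 0, -0.1117, 0.087], [0, 0, 0.01, 0, 0, -0.1117, 0.087], [0, 0, 0.01, 0, 0, -0.1117, 0.087], [0, 0, 0.01, 0, 0, -0.1117, 0.087], [0, 0, 0.01, 0, 0, -0.1117, 0.087], [0, 0, 0, 0, 0, 0, 0.04], [0, 0, 0, 0, 0, 0, 0.04]],
  ],
)

```text
time_s: 4.25
tool_pos: [0.5112, 0.1208, 0.1227]
tool_rot: [180.0, -0.0, 87.9]
force: [-0.3, -0.2, -0.2]
grip_width: 0.0779
grasp_force: 0.0
```

```bash
python3 - <<'E'
from h import *
c=read_camera("scene"); a=c["frame"][150:300,150:300,::-1]
print(w2px(c,(.511,.1205,.073)))
t=read_camera("top"); b=t["frame"][180:255,90:210,::-1]
o=np.zeros((600,800,3),np.uint8);o[:450,:450]=cv2.resize(a,None,fx=3,fy=3,interpolation=2);o[:218,450:]=cv2.resize(b,(350,218),interpolation=2)
cv2.imwrite("pics/h1.png",o)
E
```

```text
[226.60575521 254.55587041]
```

View pics/h1.png

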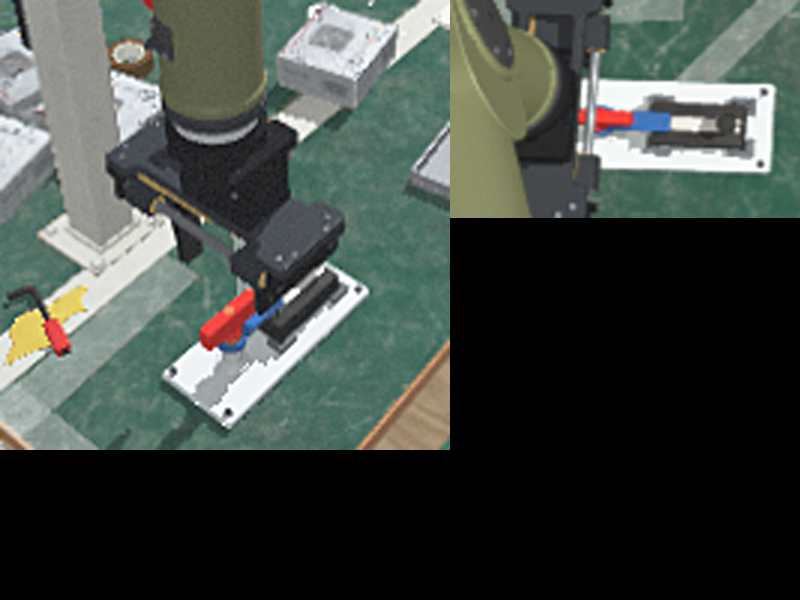

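The scene crop shows the open fingers above and astride the red knob, which sits at crop px (228,320), and the column is clear of the gripper. Going down and closing.

Emit:
play_rows(
  steps=[
    [[0, 0, 0.01, 0, 0, 0, 0.045], [0, 0, 0.015, 0, 0, 0, 0.045], [0, 0, 0.015, 0, 0, 0, 0.045], [0, 0, 0.01, 0, 0, 0, 0.03], [0, 0, 0.008, 0, 0, 0, 0.03], [0, 0, 0, 0, 0, 0, 0.03], [0, 0, 0, 0, 0, 0, 0.025], [0, 0, 0, 0, 0, 0, 0.02]],
  ],
  force=6,
)

```text
time_s: 5.15
tool_pos: [0.5116, 0.121, 0.0651]
tool_rot: [179.9, -0.0, 88.1]
force: [0.1, 0.4, -0.0]
grip_width: 0.024
grasp_force: 0.0
```

Emit:
play_rows(
  steps=[
    [[0, 0, 0, 0, 0, 0, 0.015], [0, 0, 0, 0, 0, 0, 0.01], [0, 0, 0, 0, 0, 0, 0.005], [0, 0, 0, 0, 0, 0, 0.005], [0, 0, 0, 0, 0, 0, 0.005]],
  ],
  force=6,
)

```text
time_s: 5.65
tool_pos: [0.5112, 0.1208, 0.0649]
tool_rot: [180.0, 0.0, 88.1]
force: [-2.3, -0.5, 5.0]
grip_width: 0.013
grasp_force: 6.0
```

```bash
cat > s.py <<'E'
from h import *
for _ in range(2): o=get_obs()
print({k:np.round(v,3) for k,v in o.items() if k in("time_s","tool_pos","tool_rot","force","wrist_torque","grip_width","grasp_force")},np.round(o["qpos"],1))
E
python3 s.py
```

```text
{'time_s': np.float64(5.65), 'tool_pos': array([0.511, 0.121, 0.065]), 'tool_rot': array([1.7999e+02, 2.1000e-02, 8.8053e+01]), 'force': array([-2.27 , -0.531,  4.972]), 'wrist_torque': array([-0.042,  0.38 ,  0.048]), 'grasp_force': np.float64(6.0), 'grip_width': np.float64(0.013)} [ 23.8  16.3 -44.8 109.8  13.3  59.2 -28.7]
```

Emit:
play_rows(
  steps=[
    [[0, -0.0005, -0.001, 0, 0, 0, 0.0], [0, 0, 0, 0, 0, 0, 0.0], [0, 0, 0, 0, 0, 0, 0.0]],
  ],
  force=14,
)

```text
time_s: 5.95
tool_pos: [0.5111, 0.1208, 0.0651]
tool_rot: [179.9, -0.0, 88.0]
force: [5.0, 1.6, -7.7]
grip_width: 0.0127
grasp_force: 14.0
```

```bash
python3 s.py
```

```text
{'time_s': np.float64(5.95), 'tool_pos': array([0.511, 0.121, 0.065]), 'tool_rot': array([ 1.79945e+02, -3.40000e-02,  8.80440e+01]), 'force': array([ 5.031,  1.573, -7.674]), 'wrist_torque': array([ 0.171, -1.017, -0.042]), 'grasp_force': np.float64(13.999), 'grip_width': np.float64(0.013)} [ 23.9  16.2 -44.8 109.8  13.2  59.1 -28.6]
```

Emit:
play_rows(
  steps=[
    [[0, 0, 0, 0, 0, -0.02, 0.0], [0, 0, 0, 0, 0, -0.02, 0.0], [0, 0, 0, 0, 0, 0, 0.0]],
  ],
)

```text
time_s: 6.25
tool_pos: [0.5111, 0.1208, 0.0651]
tool_rot: [179.9, -0.0, 90.4]
force: [4.8, 1.4, -9.7]
grip_width: 0.0129
grasp_force: 14.0
```

```bash
python3 s.py
```

```text
{'time_s': np.float64(6.25), 'tool_pos': array([0.511, 0.121, 0.065]), 'tool_rot': array([ 1.79942e+02, -3.40000e-02,  9.04070e+01]), 'force': array([ 4.772,  1.441, -9.659]), 'wrist_torque': array([ 0.155, -1.285, -0.056]), 'grasp_force': np.float64(13.999), 'grip_width': np.float64(0.013)} [ 24.2  16.3 -45.2 109.8  13.4  59.2 -26.4]
```

Emit:
play_rows(
  steps=[
    [[0, 0.0003, 0.0007, 0, 0, -0.02, 0.0], [0, 0, 0, 0, 0, -0.01, 0.0], [0, 0, 0, 0, 0, 0, 0.0]],
  ],
)

```text
time_s: 6.55
tool_pos: [0.5112, 0.1208, 0.065]
tool_rot: [180.0, 0.0, 92.1]
force: [3.5, 0.4, -3.8]
grip_width: 0.0129
grasp_force: 14.0
```

```bash
cat > t.py <<'E'
from h import *
import sys
l=[]
for i in range(int(sys.argv[1]) if len(sys.argv)>1 else 2):
    o=get_obs(); l.append(np.r_[o["tool_rot"][2],o["wrist_torque"][2],o["force"]]); read_camera("top")
o=get_obs(); l.append(np.r_[o["tool_rot"][2],o["wrist_torque"][2],o["force"]])
l=np.array(l);print("t",round(float(o["time_s"]),2),"tz",np.round(l[:,1],3),"yaw rad from 88.0: %.3f"%np.radians(l[-1,0]-88.04),np.round(l[-1,2:],1),"w",round(float(o["grip_width"]),4))
E
python3 t.py
```

```text
t 6.65 tz [-0.018 -0.033 -0.002] yaw rad from 88.0: 0.070 [ 3.8  0.5 -3.9] w 0.0126
```

Emit:
play_rows(
  steps=[
    [[0, 0, 0, 0, 0, -0.015, 0.0], [0, 0, 0, 0, 0, -0.015, 0.0], [0, 0, 0, 0, 0, 0, 0.0]],
  ],
)

```text
time_s: 6.95
tool_pos: [0.5113, 0.1208, 0.065]
tool_rot: [180.0, 0.0, 93.8]
force: [3.9, 1.2, -2.7]
grip_width: 0.013
grasp_force: 14.0
```

```bash
python3 t.py
```

```text
t 7.05 tz [-0.102 -0.09  -0.094] yaw rad from 88.0: 0.100 [ 4.4  1.  -2.3] w 0.0128
```

Emit:
play_rows(
  steps=[
    [[0, 0, 0, 0, 0, -0.01, 0.0], [0, 0, 0, 0, 0, -0.01, 0.0], [0, 0, 0, 0, 0, 0, 0.0]],
  ],
)

```text
time_s: 7.35
tool_pos: [0.5113, 0.1208, 0.065]
tool_rot: [180.0, 0.0, 94.9]
force: [5.2, 0.5, -2.9]
grip_width: 0.0129
grasp_force: 14.0
```

```bash
python3 t.py
```

```text
t 7.45 tz [-0.14  -0.091 -0.064] yaw rad from 88.0: 0.120 [ 4.7  0.4 -3.9] w 0.0134
```

Emit:
play_rows(
  steps=[
    [[0, 0, 0, 0, 0, -0.01, 0.0], [0, 0, 0, 0, 0, -0.01, 0.0], [0, 0, 0, 0, 0, 0, 0.0]],
  ],
)

```text
time_s: 7.75
tool_pos: [0.5113, 0.1208, 0.065]
tool_rot: [180.0, 0.0, 96.1]
force: [5.0, 0.8, -3.2]
grip_width: 0.0127
grasp_force: 14.0
```

```bash
python3 t.py
```

```text
t 7.85 tz [-0.139 -0.076 -0.155] yaw rad from 88.0: 0.140 [ 5.   1.1 -2.6] w 0.0126
```

Emit:
play_rows(
  steps=[
    [[0, 0, 0, 0, 0, -0.01, 0.0], [0, 0, 0, 0, 0, -0.01, 0.0], [0, 0, 0, 0, 0, 0, 0.0]],
  ],
)

```text
time_s: 8.15
tool_pos: [0.5114, 0.1208, 0.065]
tool_rot: [179.9, -0.0, 97.2]
force: [5.0, 0.9, -4.0]
grip_width: 0.0126
grasp_force: 14.0
```

```bash
python3 t.py
```

```text
t 8.25 tz [-0.142 -0.154 -0.154] yaw rad from 88.0: 0.160 [ 5.4  0.5 -3.3] w 0.0128
```

Emit:
play_rows(
  steps=[
    [[0, 0, 0, 0, 0, -0.008, 0.0], [0, 0, 0, 0, 0, -0.007, 0.0], [0, 0, 0, 0, 0, 0, 0.0]],
  ],
)

```text
time_s: 8.55
tool_pos: [0.5114, 0.1208, 0.065]
tool_rot: [179.9, -0.0, 98.1]
force: [4.7, 0.2, -3.3]
grip_width: 0.0129
grasp_force: 14.0
```

```bash
python3 t.py
```

```text
t 8.65 tz [-0.161 -0.198 -0.166] yaw rad from 88.0: 0.175 [ 5.6  0.6 -3.6] w 0.0128
```

Emit:
play_rows(
  steps=[
    [[0, 0, 0, 0, 0, 0.04, 0.0], [0, 0, 0, 0, 0, 0.04, 0.0], [0, 0, 0, 0, 0, 0.04, 0.0], [0, 0, 0, 0, 0, 0.04, 0.0], [0, 0, 0, 0, 0, 0.04, 0.0], [0, 0, 0, 0, 0, 0.025, 0.0], [0, 0, 0, 0, 0, 0, 0.0]],
  ],
)

```text
time_s: 9.35
tool_pos: [0.5109, 0.1208, 0.065]
tool_rot: [180.0, 0.0, 85.2]
force: [3.6, 0.2, -1.8]
grip_width: 0.0128
grasp_force: 14.0
```

```bash
python3 t.py
```

```text
t 9.45 tz [-0.016  0.049  0.033] yaw rad from 88.0: -0.049 [ 3.1 -0.3 -0.9] w 0.0129
```

Emit:
play_rows(
  steps=[
    [[0, 0, 0, 0, 0, 0.01, 0.0], [0, 0, 0, 0, 0, 0.01, 0.0], [0, 0, 0, 0, 0, 0, 0.0]],
  ],
)

```text
time_s: 9.75
tool_pos: [0.5109, 0.1208, 0.065]
tool_rot: [-180.0, 0.0, 84.0]
force: [2.3, -0.4, 0.1]
grip_width: 0.0125
grasp_force: 14.0
```

```bash
python3 t.py
```

```text
t 9.85 tz [ 0.013 -0.016 -0.013] yaw rad from 88.0: -0.070 [3.  0.3 0.1] w 0.0134
```

Emit:
play_rows(
  steps=[
    [[0, 0, 0, 0, 0, 0.01, 0.0], [0, 0, 0, 0, 0, 0.01, 0.0], [0, 0, 0, 0, 0, 0, 0.0]],
  ],
)

```text
time_s: 10.15
tool_pos: [0.5108, 0.1208, 0.0649]
tool_rot: [-180.0, 0.0, 82.9]
force: [2.0, -0.9, 1.4]
grip_width: 0.0128
grasp_force: 14.0
```

```bash
python3 t.py
```

```text
t 10.25 tz [-0.012  0.004 -0.028] yaw rad from 88.0: -0.090 [2.8 0.6 3. ] w 0.013
```

Emit:
play_rows(
  steps=[
    [[0, 0, 0, 0, 0, 0.015, 0.0], [0, 0, 0, 0, 0, 0.015, 0.0], [0, 0, 0, 0, 0, 0, 0.0]],
  ],
)

```text
time_s: 10.55
tool_pos: [0.5108, 0.1208, 0.0649]
tool_rot: [-180.0, 0.0, 81.1]
force: [1.4, -0.5, 3.8]
grip_width: 0.0127
grasp_force: 14.0
```

```bash
python3 t.py
```

```text
t 10.65 tz [0.056 0.07  0.033] yaw rad from 88.0: -0.120 [ 2.2 -0.   3.8] w 0.0127
```

Emit:
play_rows(
  steps=[
    [[0, 0, 0, 0, 0, 0.01, 0.0], [0, 0, 0, 0, 0, 0.01, 0.0], [0, 0, 0, 0, 0, 0, 0.0]],
  ],
)

```text
time_s: 10.95
tool_pos: [0.5108, 0.1208, 0.0649]
tool_rot: [-180.0, 0.0, 80.0]
force: [1.0, 0.3, 4.9]
grip_width: 0.0127
grasp_force: 14.0
```

```bash
python3 t.py
```

```text
t 11.05 tz [0.005 0.043 0.051] yaw rad from 88.0: -0.140 [0.2 1.2 5. ] w 0.0129
```

Emit:
play_rows(
  steps=[
    [[0, 0, 0, 0, 0, 0.01, 0.0], [0, 0, 0, 0, 0, 0.01, 0.0], [0, 0, 0, 0, 0, 0, 0.0]],
  ],
)

```text
time_s: 11.35
tool_pos: [0.5107, 0.1208, 0.0649]
tool_rot: [-180.0, 0.0, 78.9]
force: [0.3, 0.2, 4.9]
grip_width: 0.0124
grasp_force: 14.0
```

```bash
python3 t.py
```

```text
t 11.45 tz [0.007 0.003 0.068] yaw rad from 88.0: -0.160 [-0.9 -0.5  4.4] w 0.013
```

Emit:
play_rows(
  steps=[
    [[0, 0, 0, 0, 0, 0.01, 0.0], [0, 0, 0, 0, 0, 0.01, 0.0], [0, 0, 0, 0, 0, 0, 0.0]],
  ],
)

```text
time_s: 11.75
tool_pos: [0.5107, 0.1209, 0.0649]
tool_rot: [-180.0, 0.0, 77.7]
force: [-0.1, -0.7, 5.5]
grip_width: 0.0127
grasp_force: 14.0
```

```bash
python3 t.py
```

```text
t 11.85 tz [0.012 0.022 0.007] yaw rad from 88.0: -0.180 [ 0.4 -1.2  6.5] w 0.0129
```

Emit:
play_rows(
  steps=[
    [[0, 0, 0, 0, 0, 0.01, 0.0], [0, 0, 0, 0, 0, 0.01, 0.0], [0, 0, 0, 0, 0, 0, 0.0]],
  ],
)

```text
time_s: 12.15
tool_pos: [0.5106, 0.1209, 0.0649]
tool_rot: [-180.0, 0.0, 76.6]
force: [-0.3, 0.7, 5.8]
grip_width: 0.0128
grasp_force: 14.0
```

```bash
python3 t.py
```

```text
t 12.25 tz [0.088 0.103 0.095] yaw rad from 88.0: -0.200 [-0.6 -0.9  5.3] w 0.0133
```

Emit:
play_rows(
  steps=[
    [[0, 0, 0, 0, 0, 0.01, 0.0], [0, 0, 0, 0, 0, 0.01, 0.0], [0, 0, 0, 0, 0, 0, 0.0]],
  ],
)

```text
time_s: 12.55
tool_pos: [0.5106, 0.1209, 0.0649]
tool_rot: [-180.0, 0.0, 75.5]
force: [-1.5, -0.7, 5.3]
grip_width: 0.0131
grasp_force: 14.0
```

```bash
python3 t.py
```

```text
t 12.65 tz [0.091 0.086 0.067] yaw rad from 88.0: -0.219 [ 0.2 -0.8  5.8] w 0.0131
```

Emit:
play_rows(
  steps=[
    [[0, 0, 0, 0, 0, 0.01, 0.0], [0, 0, 0, 0, 0, 0.01, 0.0], [0, 0, 0, 0, 0, 0, 0.0]],
  ],
)

```text
time_s: 12.95
tool_pos: [0.5106, 0.1209, 0.0649]
tool_rot: [-180.0, 0.0, 74.3]
force: [0.0, -0.8, 6.5]
grip_width: 0.0125
grasp_force: 14.0
```

```bash
python3 t.py
```

```text
t 13.05 tz [0.106 0.074 0.069] yaw rad from 88.0: -0.239 [ 0.1 -0.4  5.5] w 0.0125
```

Emit:
play_rows(
  steps=[
    [[0, 0, 0, 0, 0, 0.01, 0.0], [0, 0, 0, 0, 0, 0.01, 0.0], [0, 0, 0, 0, 0, 0, 0.0]],
  ],
)

```text
time_s: 13.35
tool_pos: [0.5105, 0.1209, 0.0649]
tool_rot: [-180.0, 0.0, 73.2]
force: [0.0, -0.2, 5.8]
grip_width: 0.0131
grasp_force: 14.0
```

```bash
python3 t.py
```

```text
t 13.45 tz [0.112 0.082 0.027] yaw rad from 88.0: -0.259 [ 0.1 -0.3  5.7] w 0.0126
```

Emit:
play_rows(
  steps=[
    [[0, 0, 0, 0, 0, 0.01, 0.0], [0, 0, 0, 0, 0, 0.005, 0.0], [0, 0, 0, 0, 0, 0, 0.0]],
  ],
)

```text
time_s: 13.75
tool_pos: [0.5105, 0.1209, 0.0649]
tool_rot: [-180.0, 0.0, 72.3]
force: [-0.3, -0.3, 5.6]
grip_width: 0.0129
grasp_force: 14.0
```

```bash
python3 t.py
```

```text
t 13.85 tz [0.138 0.093 0.132] yaw rad from 88.0: -0.274 [-0.9 -1.2  6.5] w 0.013
```

Emit:
play_rows(
  steps=[
    [[0, 0, 0, 0, 0, 0.008, 0.0], [0, 0, 0, 0, 0, 0.007, 0.0], [0, 0, 0, 0, 0, 0, 0.0]],
  ],
)

```text
time_s: 14.15
tool_pos: [0.5105, 0.1209, 0.0649]
tool_rot: [-180.0, 0.0, 71.5]
force: [-0.4, -0.3, 6.5]
grip_width: 0.013
grasp_force: 14.0
```

```bash
python3 t.py
```

```text
t 14.25 tz [0.144 0.165 0.13 ] yaw rad from 88.0: -0.289 [-0.6 -0.4  5.7] w 0.013
```

Clockwise comes up hard at about -0.28, and counter-clockwise at about +0.165. Next stroke is counter-clockwise.

Emit:
play_rows(
  steps=[
    [[0, 0, 0, 0, 0, -0.045, 0.0], [0, 0, 0, 0, 0, -0.045, 0.0], [0, 0, 0, 0, 0, -0.045, 0.0], [0, 0, 0, 0, 0, -0.045, 0.0], [0, 0, 0, 0, 0, -0.045, 0.0], [0, 0, 0, 0, 0, -0.045, 0.0], [0, 0, 0, 0, 0, -0.045, 0.0], [0, 0, 0, 0, 0, -0.045, 0.0], [0, 0, 0, 0, 0, -0.045, 0.0], [0, 0, 0, 0, 0, -0.025, 0.0], [0, 0, 0, 0, 0, -0.02, 0.0], [0, 0, 0, 0, 0, 0, 0.0]],
  ],
)

```text
time_s: 15.45
tool_pos: [0.5114, 0.1208, 0.0649]
tool_rot: [179.9, -0.0, 97.2]
force: [2.9, 0.2, 2.7]
grip_width: 0.0127
grasp_force: 14.0
```

```bash
python3 t.py
```

```text
t 15.55 tz [-0.183 -0.17  -0.173] yaw rad from 88.0: 0.160 [3.8 0.5 2.4] w 0.0128
```

Emit:
play_rows(
  steps=[
    [[0, 0, 0, 0, 0, -0.01, 0.0], [0, 0, 0, 0, 0, -0.01, 0.0], [0, 0, 0, 0, 0, 0, 0.0]],
  ],
)

```text
time_s: 15.85
tool_pos: [0.5114, 0.1208, 0.0649]
tool_rot: [179.9, -0.0, 98.4]
force: [6.5, -0.2, 2.2]
grip_width: 0.0129
grasp_force: 14.0
```

```bash
python3 t.py
```

```text
t 15.95 tz [-0.121 -0.189 -0.192] yaw rad from 88.0: 0.180 [4.9 0.1 1. ] w 0.013
```

Emit:
play_rows(
  steps=[
    [[0, 0, 0, 0, 0, 0.045, 0.0], [0, 0, 0, 0, 0, 0.045, 0.0], [0, 0, 0, 0, 0, 0.045, 0.0], [0, 0, 0, 0, 0, 0.045, 0.0], [0, 0, 0, 0, 0, 0.045, 0.0], [0, 0, 0, 0, 0, 0.045, 0.0], [0, 0, 0, 0, 0, 0.045, 0.0], [0, 0, 0, 0, 0, 0.045, 0.0], [0, 0, 0, 0, 0, 0.045, 0.0], [0, 0, 0, 0, 0, 0.03, 0.0], [0, 0, 0, 0, 0, 0.025, 0.0], [0, 0, 0, 0, 0, 0, 0.0]],
  ],
)

```text
time_s: 17.15
tool_pos: [0.5104, 0.1209, 0.0649]
tool_rot: [-180.0, 0.0, 72.0]
force: [1.8, -0.6, 5.8]
grip_width: 0.0128
grasp_force: 14.0
```

```bash
python3 t.py
```

```text
t 17.25 tz [0.156 0.139 0.088] yaw rad from 88.0: -0.280 [ 1.1 -0.3  5.4] w 0.0126
```

Emit:
play_rows(
  steps=[
    [[0, 0, 0, 0, 0, -0.045, 0.0], [0, 0, 0, 0, 0, -0.045, 0.0], [0, 0, 0, 0, 0, -0.045, 0.0], [0, 0, 0, 0, 0, -0.045, 0.0], [0, 0, 0, 0, 0, -0.045, 0.0], [0, 0, 0, 0, 0, -0.045, 0.0], [0, 0, 0, 0, 0, -0.045, 0.0], [0, 0, 0, 0, 0, -0.045, 0.0], [0, 0, 0, 0, 0, -0.045, 0.0], [0, 0, 0, 0, 0, -0.03, 0.0], [0, 0, 0, 0, 0, -0.015, 0.0], [0, 0, 0, 0, 0, 0, 0.0]],
  ],
)

```text
time_s: 18.45
tool_pos: [0.5114, 0.1208, 0.0649]
tool_rot: [179.9, -0.0, 97.8]
force: [5.1, -0.4, 1.9]
grip_width: 0.0129
grasp_force: 14.0
```

```bash
python3 t.py
```

```text
t 18.55 tz [-0.156 -0.175 -0.127] yaw rad from 88.0: 0.169 [4.5 1.4 2. ] w 0.013
```

Emit:
play_rows(
  steps=[
    [[0, 0, 0, 0, 0, -0.01, 0.0], [0, 0, 0, 0, 0, -0.005, 0.0], [0, 0, 0, 0, 0, 0, 0.0]],
  ],
)

```text
time_s: 18.85
tool_pos: [0.5114, 0.1208, 0.0649]
tool_rot: [179.9, -0.0, 98.6]
force: [5.4, 0.1, 2.7]
grip_width: 0.0132
grasp_force: 14.0
```

```bash
python3 t.py
```

```text
t 18.95 tz [-0.2   -0.177 -0.181] yaw rad from 88.0: 0.184 [ 5.6 -0.4  2.5] w 0.0129
```

Emit:
play_rows(
  steps=[
    [[0, 0, 0, 0, 0, 0.045, 0.0], [0, 0, 0, 0, 0, 0.045, 0.0], [0, 0, 0, 0, 0, 0.045, 0.0], [0, 0, 0, 0, 0, 0.045, 0.0], [0, 0, 0, 0, 0, 0.045, 0.0], [0, 0, 0, 0, 0, 0.045, 0.0], [0, 0, 0, 0, 0, 0.045, 0.0], [0, 0, 0, 0, 0, 0.045, 0.0], [0, 0, 0, 0, 0, 0.045, 0.0], [0, 0, 0, 0, 0, 0.035, 0.0], [0, 0, 0, 0, 0, 0.025, 0.0], [0, 0, 0, 0, 0, 0, 0.0]],
  ],
)

```text
time_s: 20.15
tool_pos: [0.5104, 0.1209, 0.0649]
tool_rot: [-180.0, 0.0, 72.0]
force: [2.2, 0.5, 5.4]
grip_width: 0.0129
grasp_force: 14.0
```

```bash
python3 t.py
```

```text
t 20.25 tz [0.041 0.098 0.146] yaw rad from 88.0: -0.280 [ 1.5 -0.4  4.8] w 0.0128
```

Emit:
play_rows(
  steps=[
    [[0, 0, 0, 0, 0, -0.045, 0.0], [0, 0, 0, 0, 0, -0.045, 0.0], [0, 0, 0, 0, 0, -0.045, 0.0], [0, 0, 0, 0, 0, -0.045, 0.0], [0, 0, 0, 0, 0, -0.045, 0.0], [0, 0, 0, 0, 0, -0.045, 0.0], [0, 0, 0, 0, 0, -0.045, 0.0], [0, 0, 0, 0, 0, -0.045, 0.0], [0, 0, 0, 0, 0, -0.045, 0.0], [0, 0, 0, 0, 0, -0.035, 0.0], [0, 0, 0, 0, 0, -0.02, 0.0], [0, 0, 0, 0, 0, 0, 0.0]],
  ],
)

```text
time_s: 21.45
tool_pos: [0.5114, 0.1208, 0.0649]
tool_rot: [179.9, -0.0, 98.4]
force: [5.5, -0.5, 2.9]
grip_width: 0.0129
grasp_force: 14.0
```

```bash
python3 t.py
```

```text
t 21.55 tz [-0.043 -0.002 -0.047] yaw rad from 88.0: 0.180 [4.8 0.8 1.9] w 0.0131
```

Torque dropped to about 0.03 N m at an angle where it used to come up hard, so it has broken free. Swinging it open.

Emit:
play_rows(
  steps=[
    [[0, 0, 0, 0, 0, -0.03, 0.0], [0, 0, 0, 0, 0, -0.04, 0.0], [0, 0, 0, 0, 0, -0.04, 0.0], [0, 0, 0, 0, 0, 0, 0.0]],
  ],
)

```text
time_s: 21.95
tool_pos: [0.5117, 0.1209, 0.0649]
tool_rot: [179.9, 0.0, 104.7]
force: [5.9, 0.7, 1.9]
grip_width: 0.0128
grasp_force: 14.0
```

```bash
python3 t.py
```

```text
t 22.05 tz [-0.06  -0.061 -0.046] yaw rad from 88.0: 0.290 [ 6.1 -0.4  1. ] w 0.0128
```

Emit:
play_rows(
  steps=[
    [[0, 0, 0, 0, 0, -0.06, 0.0], [0, 0, 0, 0, 0, -0.08, 0.0], [0, 0, 0, 0, 0, -0.08, 0.0], [0, 0, 0, 0, 0, -0.08, 0.0], [0, 0, 0, 0, 0, -0.08, 0.0], [0, 0, 0, 0, 0, -0.08, 0.0], [0, 0, 0, 0, 0, -0.08, 0.0], [0, 0, 0, 0, 0, -0.06, 0.0], [0, 0, 0, 0, 0, 0, 0.0]],
  ],
)

```text
time_s: 22.95
tool_pos: [0.5128, 0.1216, 0.065]
tool_rot: [179.8, 0.1, 139.1]
force: [10.5, 1.7, -1.8]
grip_width: 0.0129
grasp_force: 14.0
```

```bash
python3 t.py
```

```text
t 23.05 tz [-0.016 -0.107 -0.041] yaw rad from 88.0: 0.890 [ 9.4  2.2 -2.5] w 0.0126
```

Emit:
play_rows(
  steps=[
    [[0, 0, 0, 0, 0, -0.06, 0.0], [0, 0, 0, 0, 0, -0.08, 0.0], [0, 0, 0, 0, 0, -0.08, 0.0], [0, 0, 0, 0, 0, -0.08, 0.0], [0, 0, 0, 0, 0, -0.08, 0.0], [0, 0, 0, 0, 0, -0.08, 0.0], [0, 0, 0, 0, 0, -0.08, 0.0], [0, 0, 0, 0, 0, -0.06, 0.0], [0, 0, 0, 0, 0, 0, 0.0]],
  ],
)

```text
time_s: 23.95
tool_pos: [0.5133, 0.1228, 0.065]
tool_rot: [179.7, 0.3, 173.5]
force: [12.1, 4.5, -4.9]
grip_width: 0.0125
grasp_force: 14.0
```

```bash
python3 t.py; python3 s.py
```

```text
t 24.05 tz [ 0.043 -0.03   0.01 ] yaw rad from 88.0: 1.491 [12.8  4.5 -4.4] w 0.0129
{'time_s': np.float64(24.05), 'tool_pos': array([0.513, 0.123, 0.065]), 'tool_rot': array([179.722,   0.286, 173.465]), 'force': array([12.849,  4.513, -4.393]), 'wrist_torque': array([ 1.026, -2.625,  0.01 ]), 'grasp_force': np.float64(14.0), 'grip_width': np.float64(0.013)} [ 35.9  21.5 -60.  109.4  21.2  60.8  50.6]
```

Emit:
play_rows(
  steps=[
    [[0, 0, 0, 0, 0, 0, 0.045], [0, 0, 0, 0, 0, 0, 0.045], [0, 0, 0, 0, 0, 0, 0.045], [0, 0, -0.01, 0, 0, 0, 0.045], [0, 0, -0.025, 0, 0, 0, 0.087], [0, 0, -0.025, 0, 0, 0, 0.087], [0, 0, -0.03, 0, 0, 0, 0.087], [0, 0, -0.03, 0, 0, 0, 0.087], [0, 0, 0, 0, 0, 0, 0.087]],
  ],
)

```text
time_s: 24.95
tool_pos: [0.5129, 0.1218, 0.189]
tool_rot: [180.0, 0.4, 173.4]
force: [0.9, -0.4, -0.1]
grip_width: 0.077
grasp_force: 0.0
```

```bash
python3 - <<'E'
from h import *
o=get_obs();print(np.round(o["tool_pos"],4),np.round(o["tool_rot"],1))
t=read_camera("top")
for d in silhouettes("top","stop_block_mid")[:1]:
    print(d["p"],d["extent"]);r=cv2.minAreaRect(cv2.findNonZero(d["pixels"].astype(np.uint8))); print("block",r,np.round(px2w(t,*r[0],.033),4))
c=read_camera("scene")
for d in silhouettes("scene","stop_block_mid")[:1]:
    r=cv2.minAreaRect(cv2.findNonZero(d["pixels"].astype(np.uint8))); print("scene block",d["p"],r)
# predicted outlines for hypothesis
def box(cx,cy,c,yaw=-2.1):
    a=np.radians(yaw);P=[]
    for sx in(-.02,.02):
        for sy in(-.0425,.0425):
            x,y=cx+sx*np.cos(a)-sy*np.sin(a),cy+sx*np.sin(a)+sy*np.cos(a)
            P+= [w2px(c,(x,y,z)) for z in(.01,.037)]
    return cv2.convexHull(np.array(P,np.float32)).astype(int)
ims=[]
for n,c_,(x0,y0,x1,y1) in(("top",t,(110,195,215,250)),("scene",c,(190,220,290,310))):
    f=cv2.resize(c_["frame"][y0:y1,x0:x1,::-1],None,fx=6,fy=6,interpolation=2)
    h=((box(.508,.036,c_)-[x0,y0])*6+3).astype(int); cv2.polylines(f,[h],True,(0,255,255),1); ims.append(f)
cv2.imwrite("pics/b1.png",ims[0]);cv2.imwrite("pics/b2.png",ims[1])
E
```

```text
[0.5129 0.1218 0.189 ] [180.    0.4 173.4]
0.63 [160.0, 215.1, 194.0, 232.3]
block ((175.0, 222.5), (15.0, 32.0), 90.0) [0.509  0.0373 0.033 ]
scene block 0.6 ((248.75001525878906, 248.25001525878906), (16.970561981201172, 30.405588150024414), 45.0)
```

View pics/b1.png

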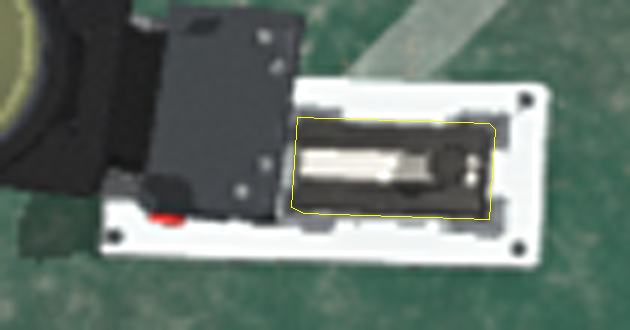

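View pics/b2.png

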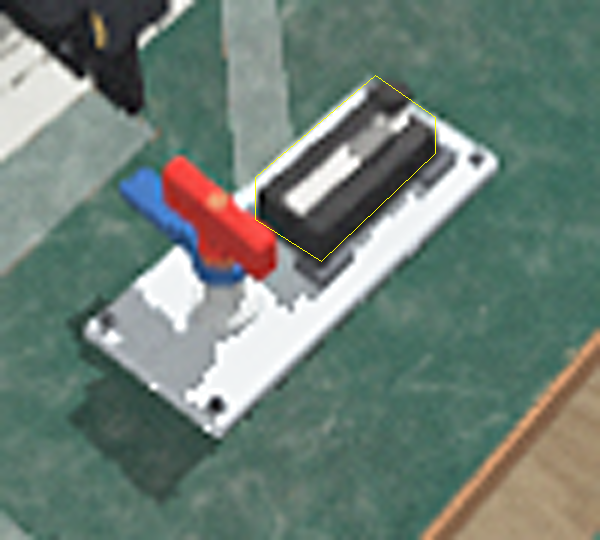

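The overlay at (0.508, 0.036) fits the black block in both pictures: top crop px (295-495, 117-220), scene crop px (255-435, 75-260). The blue arm is swung clear, pointing away at scene crop px (125,185).

Emit:
play_rows(
  steps=[
    [[0, 0, 0, 0, 0, 0.1355, 0.087], [0, 0, 0, 0, 0, 0.1355, 0.087], [0, 0, 0, 0, 0, 0.1355, 0.087], [0, 0, 0, 0, 0, 0.1355, 0.087], [0, 0, 0, 0, 0, 0.1355, 0.087], [0, 0, 0, 0, 0, 0.1355, 0.087], [0, 0, 0, 0, 0, 0.1355, 0.087], [0, 0, 0, 0, 0, 0.1355, 0.087], [0, 0, 0, 0, 0, 0.1355, 0.087], [0, 0, 0, 0, 0, 0.1355, 0.087], [0, 0, 0, 0, 0, 0.1355, 0.087], [0, 0, 0, 0, 0, 0, 0.087]],
  ],
)

```text
time_s: 26.35
tool_pos: [0.51, 0.1206, 0.1836]
tool_rot: [-179.9, 0.0, 88.0]
force: [-0.2, 0.0, -0.0]
grip_width: 0.087
grasp_force: 0.0
```

Emit:
play_rows(
  steps=[
    [[-0.03, -0.001, 0, 0, 0, 0, 0.087], [-0.03, -0.001, 0, 0, 0, 0, 0.087], [-0.026, 0, 0, 0, 0, 0, 0.087], [0, 0, 0.02, 0, 0, 0, 0.087], [0, 0, 0.03, 0, 0, 0, 0.087], [0, 0, 0.03, 0, 0, 0, 0.087], [0, 0, 0.03, 0, 0, 0, 0.087], [0, 0, 0, 0, 0, 0, 0.087]],
  ],
)

```text
time_s: 27.15
tool_pos: [0.5018, 0.0347, 0.0706]
tool_rot: [-179.5, -0.0, 88.2]
force: [-0.9, -0.6, -0.2]
grip_width: 0.0865
grasp_force: 0.0
```

Emit:
play_rows(
  steps=[
    [[0.0015, 0.006, 0, -0.008, 0, 0, 0.087], [0, 0, 0, 0, 0, 0, 0.087], [0, 0, 0.02, 0, 0, 0, 0.087], [0, 0, 0.02, 0, 0, 0, 0.087], [0, 0, 0, 0, 0, 0, 0.087]],
  ],
)

```text
time_s: 27.65
tool_pos: [0.5116, 0.036, 0.0343]
tool_rot: [179.6, 0.0, 88.1]
force: [-0.5, -1.3, -0.3]
grip_width: 0.0869
grasp_force: 0.0
```

Emit:
play_rows(
  steps=[
    [[0, 0, 0, 0, 0, 0, 0.087], [0, 0, 0, 0, 0, 0, 0.087], [0, 0, 0, 0, 0, 0, 0.087]],
  ],
)

```text
time_s: 27.95
tool_pos: [0.5134, 0.0362, 0.0362]
tool_rot: [179.4, 0.0, 88.0]
force: [-0.5, 0.1, -0.9]
grip_width: 0.0871
grasp_force: 0.0
```

Emit:
play_rows(
  steps=[
    [[0, -0.0055, 0, 0.01, 0, 0, 0.087], [0, 0, 0.011, 0, 0, 0, 0.087], [0, 0, 0.011, 0, 0, 0, 0.087], [0, 0, 0, 0, 0, 0, 0.087], [0, 0, 0, 0, 0, 0, 0.087], [0, 0, 0, 0, 0, 0, 0.087]],
  ],
)

```text
time_s: 28.55
tool_pos: [0.5066, 0.0366, 0.0126]
tool_rot: [-179.8, -0.0, 88.0]
force: [0.1, -0.3, -0.6]
grip_width: 0.087
grasp_force: 0.0
```

Emit:
play_rows(
  steps=[
    [[0, 0.001, 0, -0.002, 0, 0, 0.06], [0, 0, 0, 0, 0, 0, 0.05], [0, 0, 0, 0, 0, 0, 0.045], [0, 0, 0, 0, 0, 0, 0.04], [0, 0, 0, 0, 0, 0, 0.035], [0, 0, 0, 0, 0, 0, 0.035], [0, 0, 0, 0, 0, 0, 0.035], [0, 0, 0, 0, 0, 0, 0.035], [0, 0, 0, 0, 0, 0, 0.035]],
  ],
  force=8,
)

```text
time_s: 29.45
tool_pos: [0.5078, 0.0363, 0.0128]
tool_rot: [-180.0, 0.0, 88.0]
force: [-0.3, 0.2, 0.2]
grip_width: 0.04
grasp_force: 8.0
```

Emit:
play_rows(
  steps=[
    [[0, 0, 0, 0, 0, 0, 0.03], [0, 0, 0, 0, 0, 0, 0.03], [0, 0, 0, 0, 0, 0, 0.03]],
  ],
  force=25,
)

```text
time_s: 29.75
tool_pos: [0.5078, 0.0364, 0.0128]
tool_rot: [180.0, 0.0, 88.0]
force: [-0.2, 0.6, 0.1]
grip_width: 0.0394
grasp_force: 25.0
```

Emit:
play_rows(
  steps=[
    [[0, 0, -0.005, 0, 0, 0, 0.03], [0, 0, -0.01, 0, 0, 0, 0.03], [0, 0, -0.02, 0, 0, 0, 0.03], [0, 0, -0.025, 0, 0, 0, 0.03], [0, 0, -0.03, 0, 0, 0, 0.03], [0, 0, -0.03, 0, 0, 0, 0.03], [0, 0, 0, 0, 0, 0, 0.03], [0, 0, 0, 0, 0, 0, 0.03]],
  ],
)

```text
time_s: 30.55
tool_pos: [0.5081, 0.0363, 0.1336]
tool_rot: [179.9, 0.1, 88.0]
force: [-1.0, 0.1, -1.8]
grip_width: 0.0399
grasp_force: 25.0
```

```bash
python3 - <<'E'
from h import *
o=get_obs();print(np.round(o["tool_pos"],4),np.round(o["tool_rot"],1),np.round(o["force"],1),o["grip_width"])
t=read_camera("top")
d=silhouettes("top","tray")[0]; m=d["pixels"].astype(np.uint8);m=cv2.morphologyEx(m,cv2.MORPH_OPEN,np.ones((5,5)))
r=cv2.minAreaRect(cv2.findNonZero(m)); print(d["p"],d["extent"],r)
W=[px2w(t,*p,.016)[:2] for p in cv2.boxPoints(r)];print(np.round(W,4),np.mean(W,0))
for i in range(2):
    e=W[i+1]-W[i];print(np.hypot(*e),np.degrees(np.arctan2(e[1],e[0])))
c=read_camera("scene");cv2.imwrite("pics/l1.png",cv2.resize(c["frame"][120:300,150:360,::-1],None,fx=3,fy=3,interpolation=2))
E
```

```text
[0.5081 0.0363 0.1336] [1.799e+02 1.000e-01 8.800e+01] [-1.   0.1 -1.8] 0.03986199072966035
0.64 [257.9, 210.8, 324.3, 267.3] ((289.348876953125, 238.6905059814453), (52.19218063354492, 63.80742645263672), 83.41805267333984)
[[ 0.5264 -0.1779]
 [ 0.5458 -0.3523]
 [ 0.4052 -0.3643]
 [ 0.3864 -0.1934]] [ 0.46596772 -0.27196952]
0.17549670754791355 -83.62291400734618
0.14112874306487144 -175.11304564144407
```

View pics/l1.png

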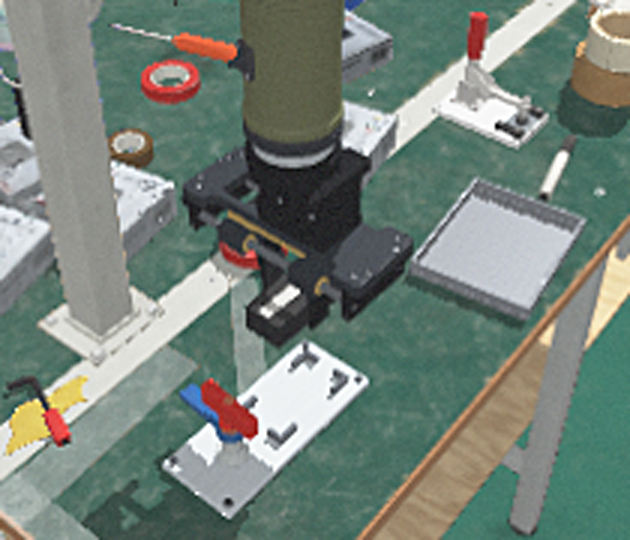

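Emit:
play_rows(
  steps=[
    [[-0.02, -0.002, 0, 0, 0, 0, 0.03], [-0.035, -0.0035, 0, 0, 0, 0, 0.03], [-0.035, -0.0035, 0, 0, 0, 0, 0.03], [-0.04, -0.004, 0, 0, 0, 0, 0.03], [-0.04, -0.004, 0, 0, 0, 0, 0.03], [-0.04, -0.004, 0, 0, 0, 0, 0.03], [-0.04, -0.004, 0, 0, 0, 0, 0.03], [-0.035, -0.0035, 0, 0, 0, -0.03, 0.03], [-0.02, -0.0018, 0, 0, 0, -0.05, 0.03], [-0.0056, 0, 0, 0, 0, -0.054, 0.03], [0, 0, 0, 0, 0, 0, 0.03], [0, 0, 0, 0, 0, 0, 0.03]],
  ],
)

```text
time_s: 31.9
tool_pos: [0.4675, -0.272, 0.1318]
tool_rot: [-179.9, -0.1, 95.7]
force: [-0.3, 0.6, -2.0]
grip_width: 0.0394
grasp_force: 25.0
```

Emit:
play_rows(
  steps=[
    [[0, 0, 0.02, 0, 0, 0, 0.03], [0, 0, 0.03, 0, 0, 0, 0.03], [0, 0, 0.025, 0, 0, 0, 0.03], [0, 0, 0.01, 0, 0, 0, 0.03], [0, 0, 0, 0, 0, 0, 0.03], [0, 0, 0, 0, 0, 0, 0.03], [0, 0, 0, 0, 0, 0, 0.03], [0, 0, 0, 0, 0, 0, 0.03]],
  ],
)

```text
time_s: 32.7
tool_pos: [0.4687, -0.2735, 0.0491]
tool_rot: [179.9, 0.1, 95.7]
force: [-0.1, -0.9, -1.3]
grip_width: 0.04
grasp_force: 25.0
```

Emit:
play_rows(
  steps=[
    [[0, -0.002, 0.015, 0, 0, 0, 0.03], [0, 0, 0.01, 0, 0, 0, 0.03], [0, 0, 0.008, 0, 0, 0, 0.03], [0, 0, 0.004, 0, 0, 0, 0.03], [0, 0, 0, 0, 0, 0, 0.03], [0, 0, 0, 0, 0, 0, 0.03], [0, 0, 0, 0, 0, 0, 0.03]],
  ],
)

```text
time_s: 33.4
tool_pos: [0.4663, -0.2734, 0.0112]
tool_rot: [180.0, 0.0, 95.7]
force: [-0.7, -0.4, -1.5]
grip_width: 0.0398
grasp_force: 25.0
```

Emit:
play_rows(
  steps=[
    [[0, 0, 0.002, 0, 0, 0, 0.03], [0, 0, 0.001, 0, 0, 0, 0.03], [0, 0, 0, 0, 0, 0, 0.03], [0, 0, 0, 0, 0, 0, 0.03]],
  ],
)

```text
time_s: 33.8
tool_pos: [0.4658, -0.2733, 0.0078]
tool_rot: [180.0, 0.0, 95.7]
force: [0.3, -0.7, -1.6]
grip_width: 0.0397
grasp_force: 25.0
```

Emit:
play_rows(
  steps=[
    [[0, 0, 0.0007, 0, 0, 0, 0.03], [0, 0, 0, 0, 0, 0, 0.03], [0, 0, 0, 0, 0, 0, 0.03]],
  ],
)

```text
time_s: 34.1
tool_pos: [0.4658, -0.2733, 0.0071]
tool_rot: [-180.0, 0.0, 95.7]
force: [0.6, -0.0, -1.1]
grip_width: 0.0403
grasp_force: 25.0
```

```bash
python3 s.py
```

```text
{'time_s': np.float64(34.1), 'tool_pos': array([ 0.466, -0.273,  0.007]), 'tool_rot': array([-1.79996e+02,  5.00000e-03,  9.57020e+01]), 'force': array([ 0.623, -0.03 , -1.105]), 'wrist_torque': array([-0.034, -0.108, -0.032]), 'grasp_force': np.float64(24.961), 'grip_width': np.float64(0.04)} [ 58.6  21.2 -35.5 110.3  15.2  53.2  21.4]
```

Emit:
play_rows(
  steps=[
    [[0, 0, 0.0005, 0, 0, 0, 0.03], [0, 0, 0, 0, 0, 0, 0.03], [0, 0, 0, 0, 0, 0, 0.03]],
  ],
)

```text
time_s: 34.4
tool_pos: [0.4659, -0.2733, 0.0068]
tool_rot: [180.0, 0.0, 95.7]
force: [-1.4, 0.1, 1.8]
grip_width: 0.0396
grasp_force: 25.0
```

Emit:
play_rows(
  steps=[
    [[0, 0, 0.0004, 0, 0, 0, 0.03], [0, 0, 0, 0, 0, 0, 0.03], [0, 0, 0, 0, 0, 0, 0.03]],
  ],
)

```text
time_s: 34.7
tool_pos: [0.4659, -0.2733, 0.0068]
tool_rot: [-180.0, 0.0, 95.7]
force: [-2.9, 1.1, 5.8]
grip_width: 0.0396
grasp_force: 25.0
```

Contact: the upward force is rising and z has stopped. I'll release the block and raise the gripper.

Emit:
play_rows(
  steps=[
    [[0, 0, 0, 0, 0, 0, 0.045], [0, 0, 0, 0, 0, 0, 0.055], [0, 0, 0, 0, 0, 0, 0.06], [0, 0, 0, 0, 0, 0, 0.06], [0, 0, -0.01, 0, 0, 0, 0.06], [0, 0, -0.03, 0, 0, 0, 0.06], [0, 0, -0.04, 0, 0, 0, 0.06], [0, 0, -0.04, 0, 0, 0, 0.06], [0, 0, -0.04, 0, 0, 0, 0.06], [0.04, 0, 0, 0, 0, 0, 0.06], [0.05, 0, 0, 0, 0, 0, 0.06], [0.04, 0, 0, 0, 0, 0, 0.06]],
  ],
)

```text
time_s: 35.9
tool_pos: [0.453, -0.1414, 0.1672]
tool_rot: [179.9, 0.0, 95.7]
force: [0.5, 0.9, 0.4]
grip_width: 0.0602
grasp_force: 0.0
```

```bash
python3 s.py; python3 - <<'E'
from h import *
c=read_camera("scene");t=read_camera("top")
o=np.zeros((600,800,3),np.uint8)
a=cv2.resize(c["frame"][140:300,180:370,::-1],None,fx=2.5,fy=2.5,interpolation=2);b=cv2.resize(t["frame"][190:280,110:390,::-1],None,fx=2.2,fy=2.2,interpolation=2)
o[:a.shape[0],:a.shape[1]]=a;o[400:400+b.shape[0],:b.shape[1]]=b
cv2.imwrite("pics/f1.png",o)
E
```

```text
{'time_s': np.float64(35.9), 'tool_pos': array([ 0.453, -0.141,  0.167]), 'tool_rot': array([1.79939e+02, 3.90000e-02, 9.57490e+01]), 'force': array([0.459, 0.896, 0.388]), 'wrist_torque': array([-0.007, -0.097, -0.01 ]), 'grasp_force': np.float64(0.0), 'grip_width': np.float64(0.06)} [ 58.3   0.7 -44.  110.2   0.6  69.2  19.9]
```

View pics/f1.png

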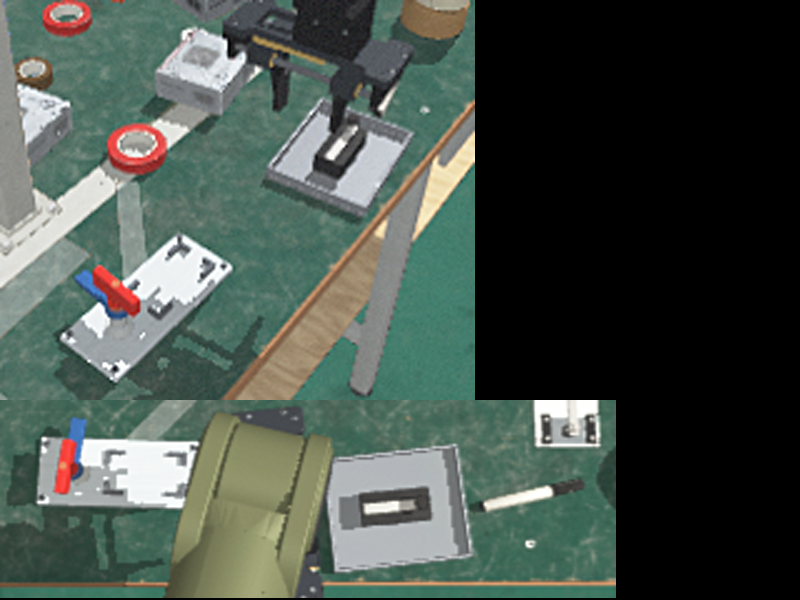

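The block lies flat in the middle of the tray at about px (395,507) in the lower crop. The clamp is open at about (70,460), and the tape, carton and marker haven't moved.

```bash
python3 -c "from cell import *; print(sign_off())"
```

```text
the job is handed in; nothing more can be done
None
```

The knob broke free after seven alternating strokes without shearing the stud. The clamp is swung open about 85°, the block is set down flat in the middle of the tray, and the job is handed in at about 36 s.

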